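# Put the mower's gear lever into third

## Task

The shift tower of a ride-on mower stands on the garage bench with its lever somewhere in the left-hand lane of the H-shaped gate. Push the lever with your fingertips to the neutral crossbar, across to the right-hand lane and then fully forward, away from you, into the third slot (front right), and leave it there. Only push: do not grip the lever or shove it hard against its stops, and leave the can, tray and tools around it where they are.

Things in the scene. Friction and masses are not known exactly. Their poses are not given: they have to be found in the camera images.
- tower: Grey shift tower, 136 x 116 mm in plan, 120 mm high, fixed to the bench on a dark 190 x 150 x 8 mm foot plate. Origin at the centre of the underside; x = forward (away from the robot, turned by the tower's yaw, up to 0.3 rad), y = left, z up.
- gate (a point): Centre of the H-shaped gate in the steel plate on top of the tower, at the plate's upper face, 120 mm above the bench; axes as the tower's. 16 mm wide cuts: a neutral crossbar along y at x = 0 and two lanes along x at y = +20 (left) and -20 mm (right), reaching x = +33 and -33 mm. Slots: first = front left, second = rear left, third = front right, fourth = rear right.
- pivot (a point): Pivot of the lever, hidden in the tower, 26 mm above its origin; axes as the tower's. With a = joint across, f = joint forward, the ball's centre seen from here is x = 160 sin f, y = -160 sin a cos f, z = 160 cos a cos f (mm): it travels 43 mm forward or back, 37 mm to either side, 176 to 186 mm above the bench.
- gearstick: Black ball knob, 40 mm in diameter, on top of the lever; origin = the ball's centre, x forward, y left, z up along the lever. Below it a collar 18 mm in diameter (down to 32 mm under the centre) and a 9 mm steel rod that passes through the gate to the pivot, 160 mm below the ball's centre. Loading it with over 35 N, by a push or a grip, is forcing it.
- across (a joint): Sideways angle of the lever, rad: negative = left, positive = right, stops at -0.235 and +0.235. Lanes: left about -0.22, right about +0.22 (0.18 to 0.235 is within it). Starts in the left lane. Changes only while the lever is in the neutral crossbar. Dry friction, about 2.2 N at the ball, holds the lever where it is left; no spring.
- forward (a joint): Fore-and-aft angle of the lever, rad: positive = forward (away from the robot), 0 = middle of the neutral crossbar (within 0.035 the rod passes freely across; the tongues between the lanes have corners rounded by 5 mm), stops at -0.275 and +0.275 (fully forward). Starts anywhere in the left lane, from second through neutral to first. Dry friction, about 2.2 N at the ball.
- can: Loose closed can, 66 mm in diameter and 100 mm high, origin under its centre; stands to the left of the tower. Bystander.
- tray: Loose grey open tray with a divider, 110 x 90 x 40 mm, origin under its centre; stands beyond the tower. Bystander.
- screwdriver: Loose screwdriver, 200 mm long, lying to the right of the tower. Bystander.
- wrench: Loose open-ended wrench, 180 mm long, lying farther to the right of the tower. Bystander.

How it is judged:
By the outcome, as a careful person would: the job done as asked, in the order asked, and still so for the second after the job is handed in, with the robot touching nothing.
It also fails if it takes over 54 s, if anything falls off the work surface, if the arm or the gripper's body presses on something with over 40 N, if the wrist force passes 120 N, or if a joint passes its speed limit or range.

## Robot

A 7-joint arm with a two-finger parallel gripper is mounted at the origin on the work surface. World frame = base frame: x ahead of the robot, y to its left, z up, the work surface at z = 0. Lengths are in m, angles in rad, forces in N, time in s.
With the tool pointing down it reaches from about 0.425 to 0.925 m from the base axis. Payload 6.8 kg.
Tool frame: the origin (TCP) lies at the centre of the arm's flange, where the gripper is bolted on; the fingertips stand 173 mm ahead of it and the grasp point (between the pads) lies 155 mm ahead of it; z points along the fingers, y is the line along which they close (so a half turn about z gives the same grasp; the last joint's range is limited). The gripper opens to 85 mm and grips with 20 to 120 N. Pads are 22 mm wide; open, the fingers measure 114 mm over their backs; the gripper's body (76 mm by 85 mm) begins 54 mm behind the grasp point. The pads swing forward as they close: fully open they stand 13 mm farther back than shut.
Start: joints at [1.17, 0.477, 0.022, 1.555, -0.011, 1.109, -0.083], TCP at [0.195, -0.646, 0.405] pointing down, gripper open.
Joint ranges: [-2.96, 2.96], [-0.34, 2.1], [-1.41, 1.46], [0.24, 2.44], [-1.37, 4.51], [0.17, 1.92], [-2.96, 2.96]. Speed limits (rad/s): [2.39, 2.39, 3.14, 3.14, 3.14, 3.14, 3.14].

## Interface

Orientations are given as a unit quaternion [w, x, y, z].
In Python, from station import r, camera, workorder, finder gives the robot as it stands.
- The arm moves only by the shell command python3 -m pendant 'ROWS' [FORCE]. ROWS is JSON, a list of rows, each a list of 5 numbers: the shift along the tool's x, y, z in cm, then the turn about the tool's z in units of 6 degrees (1.0 is 6 degrees), then the closure in counts, from 0 (fully open) to 255 (shut). A call has exactly 10 rows; each row is the pose to reach, as a shift and turn from the pose commanded when the call began, along the tool's axes at that moment; what a row does not reach only later rows make up. A row lasts 1/10 s, in which the tool goes at most 50 mm and 8.59 degrees, less where a joint would pass 70% of its speed; a pose out of reach is approached as far as the arm can. A call with a gripper value outside its range is refused whole. The fingers move at their own pace and stop on an object; FORCE is the grip in N (left out, the last holds). Time passes only in rows, so rows that repeat a pose let the fingers close, or fill a call up. It gives the time, the measured TCP pose, the force, the opening and the grip force at its end, in the units of the state.
- r.read_state(): the state, without advancing time (a new reading comes with each control period).
- camera(name): name is "scene" or "top" or "wrist"; returns a dict with "image" (384x512x3 uint8, red, green, blue), "fovy" (degrees; the focal length in pixels is half the picture's height over the tangent of half this angle, whatever the lens; pixels are square), "cx", "cy" (the principal point, pixels), "world_from_camera" (4x4, takes a point from camera to world coordinates); the wrist camera has in their place "T_tool_cam" (4x4, takes a point from camera to tool coordinates, whose origin is the TCP and whose axes are the flange's). Camera axes: x right, y up, looking along -z (the intrinsics and any distortion apply to the point x, -y, -z); pixel columns grow to the right and rows downward; lengths in m; the calibration is good to about 2 mm. A picture is of the moment at which its call begins: read the wrist's pose just before it. There is no depth.
- workorder.job_done(): hands the job in; it is judged then, once.
Trained networks look in a picture, given as the dict that the camera call returned (one of the last four; its "shot" number tells which), for a name from the list of things; names that differ only in an ending like _2 or _b are one class to them, and where a whole thing is asked for, a point or a joint stands for the part that bears it (a point fixed in the world has none). Each returns a list of dicts, best first, with "score" (0 to 1); they miss things now and then, are a little off and sometimes report something else, mostly with a low value. They report only what shows in the picture. A call takes as long as a camera call.
- finder.masks_of(picture, name): "pixels" (384x512 bool, what is visible of it) and "at" ([column, row] in pixels, amid what is visible of it).
- finder.mark_of(picture, name): "at" ([column, row] in pixels: a listed point, or the origin of a listed thing).
The state is a dict: "time": time; "joint_pos": joint angles; "joint_vel": joint speeds; "effort": joint torques, N m; "ee_pos": TCP position; "ee_rot": TCP orientation; "wrist_force": force on the tool from outside, world axes, zero at the start; "torque": the same for the moment, N m; "gripper_width": opening from 0.0 (shut) to 1.0 (fully open); "finger_force": force on a finger pad.
Only numpy, scipy, OpenCV 4.12 (cv2) and the standard library are available. Lean on these libraries where they do the work, as an engineer would, in place of code of your own. Each camera call takes 0.05 s, during which the arm holds its last target. There are 200 camera calls.

## Working session

There is one attempt and no reset: what is moved stays moved. The work goes in short steps, Python scripts to look and compute and a shell command to move; the robot and the scene stay as the last step left them, time stands still between calls to the robot, and variables do not carry over. Pictures are saved under pics/ and viewed, at most 10 in all, crops included, and the job is handed in when it is done.

```bash
ls; mkdir -p pics; cat > h.py <<'E'
import numpy as np, cv2
from station import r, camera, workorder, finder
from scipy.spatial.transform import Rotation as R
def rot(q): return R.from_quat([q[1],q[2],q[3],q[0]]).as_matrix()
def cam(name):
    s=r.read_state(); c=camera(name)
    if name=="wrist":
        T=np.eye(4);T[:3,:3]=rot(s["ee_rot"]);T[:3,3]=s["ee_pos"]
        c["W"]=T@np.array(c["T_tool_cam"])
    else: c["W"]=np.array(c["world_from_camera"])
    return c
def f(c): return 192/np.tan(np.radians(c["fovy"])/2)
def ray(c,p):
    d=np.array([(p[0]-c["cx"])/f(c),-(p[1]-c["cy"])/f(c),-1]); d=c["W"][:3,:3]@d
    return c["W"][:3,3],d/np.linalg.norm(d)
def atz(c,p,z):
    o,d=ray(c,p); return o+d*(z-o[2])/d[2]
def proj(c,X):
    x=np.linalg.inv(c["W"])@np.append(X,1); return np.array([c["cx"]+f(c)*x[0]/-x[2],c["cy"]+f(c)*x[1]/x[2]])
def tri(rs):
    A=0;b=0
    for o,d in rs:
        P=np.eye(3)-np.outer(d,d);A=A+P;b=b+P@o
    return np.linalg.solve(A,b)
E
python3 - <<'E'
from h import *
s=r.read_state(); print({k:np.round(v,3) for k,v in s.items()})
rs={}
for n in ("scene","top"):
    c=cam(n); cv2.imwrite(f"pics/{n}0.png",c["image"][:,:,::-1])
    print(n,{k:v for k,v in c.items() if k not in("image","W")})
    for t in ("gate","gearstick","tower","pivot","can","tray","screwdriver"):
        m=finder.mark_of(c,t)[:2]
        print(t,[(np.round(x["at"]),round(x["score"],2)) for x in m])
        if m:
            rs.setdefault(t,[]).append(ray(c,m[0]["at"]))
            print("   ",np.round(atz(c,m[0]["at"],{"gate":.12,"gearstick":.18,"pivot":.026}.get(t,0)),3))
for t in rs:
    if len(rs[t])==2: print(t,np.round(tri(rs[t]),4))
E
```

```text
pics
{'time': np.float64(0.0), 'joint_pos': array([ 1.17 ,  0.478,  0.022,  1.556, -0.012,  1.109, -0.083]), 'joint_vel': array([ 0.001, -0.001, -0.   ,  0.001,  0.   , -0.   , -0.002]), 'effort': array([-0.0000e+00, -5.9644e+01,  1.6080e+00, -2.8119e+01,  1.2000e-02,
        9.0000e-03,  0.0000e+00]), 'ee_pos': array([ 0.195, -0.646,  0.404]), 'ee_rot': array([-0.001,  0.989,  0.146, -0.   ]), 'wrist_force': array([ 0.475,  0.933, -0.82 ]), 'torque': array([-0.046,  0.031,  0.007]), 'finger_force': np.float64(0.0), 'gripper_width': np.float64(1.0)}
scene {'fovy': 52.4535665323935, 'cx': 256.8621140715404, 'cy': 190.62901591395675, 'world_from_camera': array([[-0.77204426, -0.56019229,  0.30022035,  0.94489529],
       [ 0.63543246, -0.67055384,  0.38286177,  0.35892904],
       [-0.01316231,  0.48635599,  0.87366161,  0.91692761],
       [ 0.        ,  0.        ,  0.        ,  1.        ]]), 'shot': 1}
gate [(array([262., 160.]), 0.64)]
    [ 0.607 -0.05   0.12 ]
gearstick [(array([262., 163.]), 0.61)]
    [ 0.639 -0.011  0.18 ]
tower [(array([263., 186.]), 0.67)]
    [ 0.61  -0.04
[... 509 characters left out ...]
  1.38680825],
       [ 0.        ,  0.        ,  0.        ,  1.        ]]), 'shot': 2}
gate [(array([272., 210.]), 0.89), (array([371., 204.]), 0.18)]
    [ 0.607 -0.047  0.12 ]
gearstick [(array([260., 192.]), 0.56)]
    [ 0.641 -0.012  0.18 ]
tower [(array([272., 213.]), 0.73)]
    [ 0.613 -0.052  0.   ]
pivot []
can [(array([198., 224.]), 0.85)]
    [0.575 0.163 0.   ]
tray [(array([260., 192.]), 0.65), (array([293., 142.]), 0.62)]
    [ 0.673 -0.016  0.   ]
screwdriver [(array([329., 206.]), 0.56)]
    [ 0.638 -0.218  0.   ]
gate [ 0.6069 -0.0481  0.1214]
gearstick [ 0.6404 -0.0114  0.1819]
tower [ 0.6106 -0.0486 -0.0047]
can [0.5711 0.1642 0.0196]
screwdriver [ 0.64   -0.2202 -0.0124]
```

```bash
python3 - <<'E'
import cv2
i=cv2.imread("pics/top0.png")[110:290,150:390]; cv2.imwrite("pics/topc.png",cv2.resize(i,None,fx=3.3,fy=3.3,interpolation=2))
i=cv2.imread("pics/scene0.png")[80:290,140:400]; cv2.imwrite("pics/scenec.png",cv2.resize(i,None,fx=2.8,fy=2.8,interpolation=2))
E
```

```text
(no output)
```

View pics/topc.png

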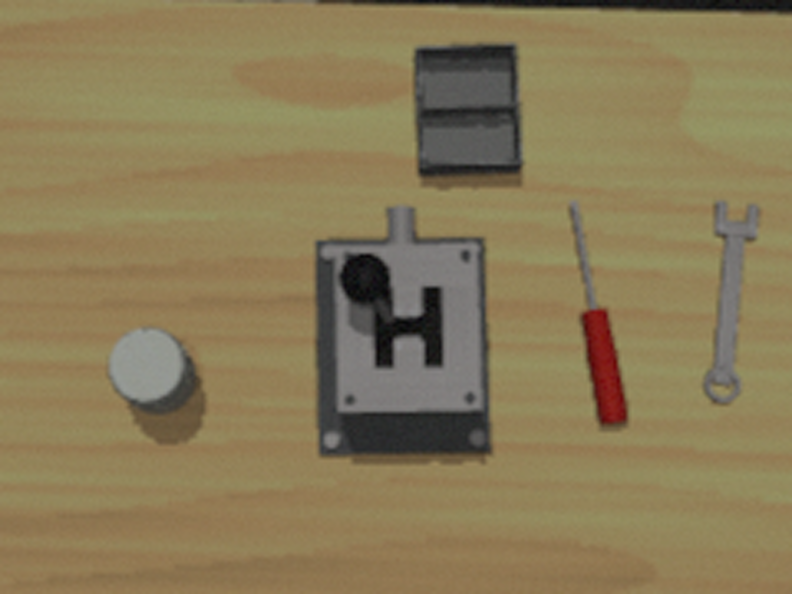

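View pics/scenec.png

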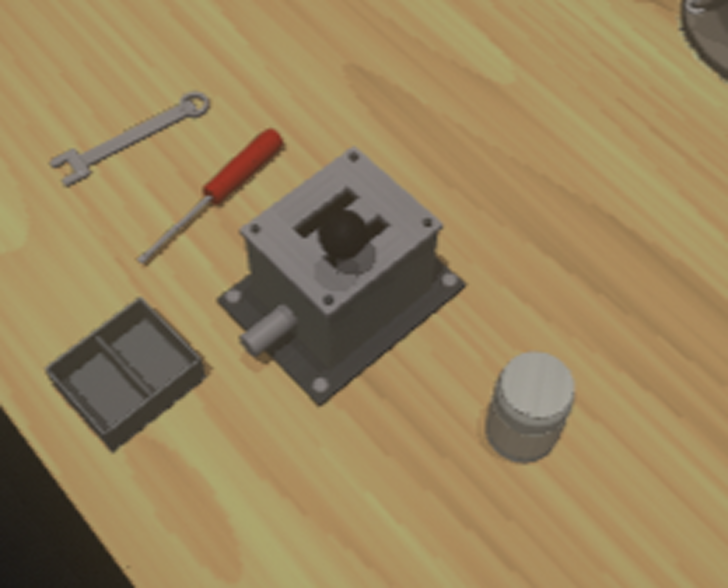

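```bash
cat >> h.py <<'E'
def togo(w):  # tool-axes shift in cm to bring TCP to world w
    s=r.read_state(); return np.round(rot(s["ee_rot"]).T@(np.array(w)-s["ee_pos"])*100,2)
E
python3 - <<'E'
from h import *
c=cam("top")
P=lambda u,v: atz(c,(150+u/3.3,110+v/3.3),.12)[:2]
bl,br,tr=P(350,399),P(470,397),P(466,256)
print(bl,br,tr, "yaw", np.arctan2(*(bl-br)[::-1])-np.pi/2, np.arctan2(*(tr-br)[::-1]))
print("centre",(bl+tr)/2, "H corners",P(375,367),P(441,367),P(441,288))
m=finder.masks_of(c,"tower")
if m:
    ys,xs=np.nonzero(m[0]["pixels"]); print(m[0]["score"],cv2.minAreaRect(np.c_[xs,ys].astype(np.float32)))
print(togo([.70,-.012,.42]))
E
```

```text
[ 0.54875357 -0.00522267] [ 0.5527114  -0.10118029] [ 0.6673774  -0.09699576] yaw 0.04122224325265611 0.03647700873572961
centre [ 0.60806548 -0.05110922] H corners [ 0.57493979 -0.02472702] [ 0.57623823 -0.07770861] [ 0.64050787 -0.07696972]
0.58 ((271.5, 210.0), (76.0, 53.0), 90.0)
[ 66.67 -46.15  -1.53]
```

```bash
python3 -m pendant '[[2,-1.4,-1,0.3,255],[6,-4.2,-2,0.6,255],[10,-7,-2,0.9,255],[14,-9.7,-2,1.2,255],[18,-12.5,-2,1.5,255],[22,-15.2,-2,1.8,255],[26,-18,-2,2.1,255],[30,-20.8,-2,2.4,255],[34,-23.5,-2,2.5,255],[38,-26.3,-2,2.5,255]]' 20; python3 -c "
from h import *
print(togo([.70,-.012,.43]))"
```

```text
time: 1.9
ee_pos: [0.4837, -0.2832, 0.4251]
ee_rot: [0.0, 1.0, 0.015, 0.0]
wrist_force: [0.1, -1.2, -0.3]
gripper_width: 0.002
finger_force: 0.0
[ 22.45 -26.45  -0.49]
```

```bash
python3 -m pendant '[[3,-3.5,-0.5,0,255],[6,-7,-0.5,0,255],[9,-10.5,-0.5,0,255],[12,-14,-0.5,0,255],[15,-17.5,-0.5,0,255],[18,-21,-0.5,0,255],[21,-24.5,-0.5,0,255],[23.5,-26.5,-0.5,0,255],[23.5,-26.5,-0.5,0,255],[23.5,-26.5,-0.5,0,255]]'; python3 - <<'E'
from h import *
c=cam("wrist"); cv2.imwrite("pics/w1.png",c["image"][:,:,::-1])
for t,z in (("gate",.12),("gearstick",.183)):
    m=finder.mark_of(c,t)[:2]; print(t,[(np.round(x["at"]),round(x["score"],2),np.round(atz(c,x["at"],z),4)) for x in m])
s=r.read_state(); tip=np.array(s["ee_pos"])+rot(s["ee_rot"])[:,2]*.173; print("tip",tip,proj(c,tip),togo([.70,-.012,.43]))
c=cam("top"); print([(x["at"],x["score"]) for x in finder.mark_of(c,"gearstick")[:2]])
E
```

```text
time: 2.9
ee_pos: [0.7096, -0.0122, 0.4291]
ee_rot: [0.0, 1.0, 0.016, -0.0]
wrist_force: [-0.7, 0.2, -0.0]
gripper_width: -0.002
finger_force: 0.0
gate [(array([284., 268.]), 0.62, array([ 0.6064, -0.05  ,  0.12  ]))]
gearstick [(array([326.,  76.]), 0.32, array([ 0.8073, -0.0604,  0.183 ]))]
tip [ 0.70885903 -0.014602    0.25680042] [257.82655325 251.07585932] [-0.88 -0.27 -0.02]
[]
```

View pics/w1.png

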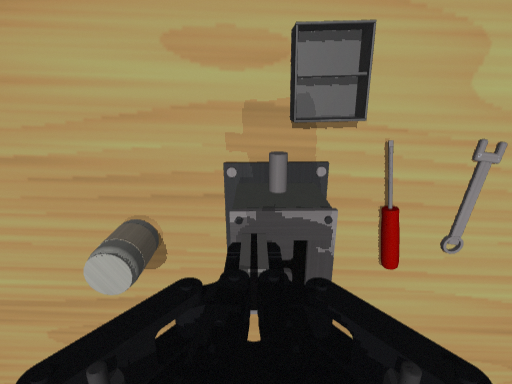

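```bash
python3 -m pendant '[[0,0,2,0,255],[0,0,4.5,0,255],[0,0,7,0,255],[0,0,9.5,0,255],[0,0,10.5,0,255],[0,0,10.5,0,255],[-1,0,10.5,0,255],[-2,0,10.5,0,255],[-2.5,0,10.5,0,255],[-2.5,0,10.5,0,255]]'; python3 -m pendant '[[-0.4,0,0,0,255],[-0.8,0,0,0,255],[-1.2,0,0,0,255],[-1.6,0,0,0,255],[-2,0,0,0,255],[-2.4,0,0,0,255],[-2.8,0,0,0,255],[-3.2,0,0,0,255],[-3.4,0,0,0,255],[-3.4,0,0,0,255]]'; python3 - <<'E'
from h import *
c=cam("scene"); cv2.imwrite("pics/s2.png",cv2.resize(c["image"][80:290,140:400,::-1],None,fx=2.8,fy=2.8))
m=finder.mark_of(c,"gearstick")[:2]; print([(np.round(x["at"]),round(x["score"],2),np.round(atz(c,x["at"],.183),4)) for x in m])
print(proj(c,[.6058+.008,-.0141,.182]))
print(r.read_state()["wrist_force"])
E
```

```text
time: 4.15
ee_pos: [0.6837, -0.0135, 0.3259]
ee_rot: [0.0, 1.0, 0.015, 0.001]
wrist_force: [0.5, 0.1, 0.4]
gripper_width: -0.001
finger_force: 0.0
time: 5.15
ee_pos: [0.6501, -0.0145, 0.3247]
ee_rot: [0.0, 1.0, 0.015, -0.0]
wrist_force: [1.6, 1.1, 1.1]
gripper_width: -0.005
finger_force: 1.1
[]
[269.31657851 156.1743297 ]
[2.03189309 0.85989614 1.41456719]
```

View pics/s2.png

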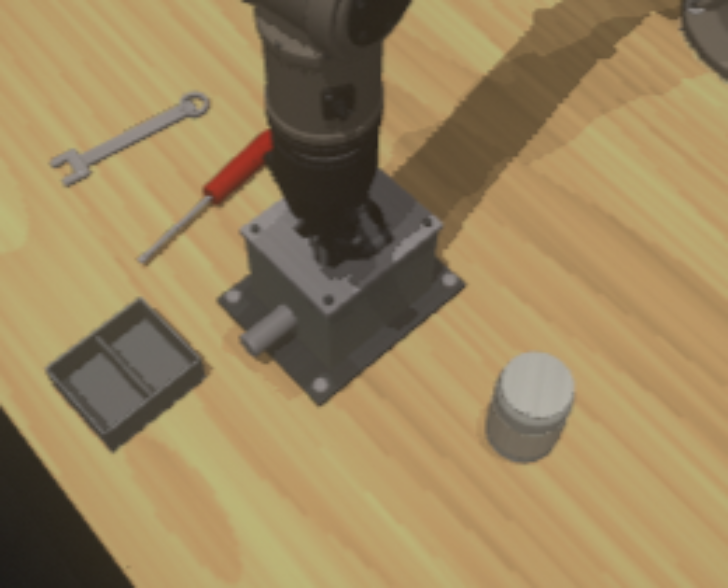

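```bash
python3 -m pendant '[[-0.4,0,0,0,255],[-0.8,0,0,0,255],[-1.2,0,0,0,255],[-1.2,0,0,0,255],[0,0,0,0,255],[1.5,0,0,0,255],[1.5,0,-3,0,255],[1.5,0,-7,0,255],[1.5,0,-11,0,255],[1.5,0,-11,0,255]]'; python3 -m pendant '[[0,-3,0,0,255],[0,-6,0,0,255],[-3,-7,0,0,255],[-7,-7.5,0,0,255],[-11,-7.5,0,0,255],[-11.5,-7.5,0,0,255],[-11.5,-7.5,0,0,255],[-11.5,-7.5,0,0,255],[-11.5,-7.5,0,0,255],[-11.5,-7.5,0,0,255]]'; python3 - <<'E'
from h import *
im=[];rs=[]
for n in ("scene","wrist","top"):
    c=cam(n); im.append(c["image"][:,:,::-1])
    for t,z in (("gearstick",.185),("gate",.12)):
        m=finder.mark_of(c,t)[:2]; print(n,t,[(np.round(x["at"]),round(x["score"],2),np.round(atz(c,x["at"],z),4)) for x in m])
    print("neutral ball would be",proj(c,[.6058,-.0141,.182]))
cv2.imwrite("pics/w3.png",im[1]); cv2.imwrite("pics/s3.png",cv2.resize(np.hstack([im[0][110:210,200:330],im[2][140:240,200:330]]),None,fx=3,fy=3))
E
```

```text
time: 6.25
ee_pos: [0.6662, -0.014, 0.4406]
ee_rot: [0.0, 1.0, 0.015, 0.004]
wrist_force: [0.7, 0.1, 0.2]
gripper_width: -0.0
finger_force: 0.0
time: 7.25
ee_pos: [0.549, 0.0573, 0.4344]
ee_rot: [-0.0, 1.0, 0.015, -0.0]
wrist_force: [-0.4, 0.7, -0.5]
gripper_width: 0.002
finger_force: 0.0
scene gearstick [(array([273., 154.]), 0.47, array([ 0.6058, -0.0107,  0.185 ]))]
scene gate [(array([262., 161.]), 0.95, array([ 0.6102, -0.046 ,  0.12  ])), (array([327., 233.]), 0.37, array([0.6197, 0.1914, 0.12  ]))]
neutral ball would be [271.99756665 154.29786316]
wrist gearstick [(array([346., 132.]), 0.77, array([ 0.6073, -0.0112,  0.185 ])), (array([332., 114.]), 0.58, array([0.6201, 0.0012, 0.185 ]))]
wrist gate [(array([362., 124.]), 0.69, array([ 0.6086, -0.0469,  0.12  ]))]
neutral ball would be [348.21502088 133.95562695]
top gearstick [(array([259., 204.]), 0.49, array([ 0.6102, -0.01  ,  0.185 ]))]
top gate [(array([274., 207.]), 0.63, array([ 0.6139, -0.0524,  0.12  ]))]
neutral ball would be [260.34653508 206.23456788]
```

View pics/w3.png

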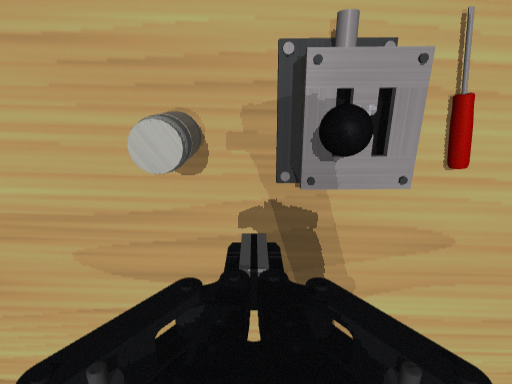

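View pics/s3.png

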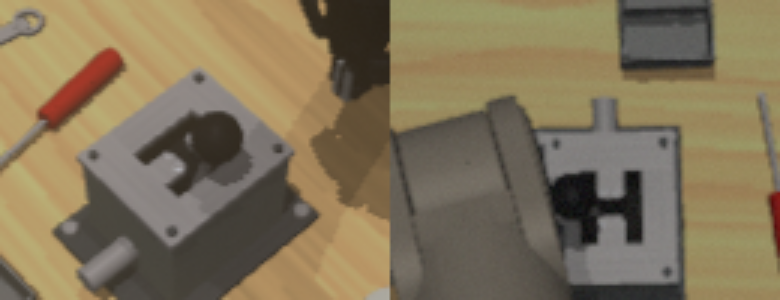

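```bash
python3 - <<'E'
from h import *
c=cam("wrist")
P=[atz(c,p,.12)[:2] for p in ((317,59),(417,59),(311,181),(403,181))]
g=np.mean(P,0); d=P[0]+P[1]-P[2]-P[3]; yaw=np.arctan2(d[1],d[0]); print(P,"gate",g,"yaw",yaw)
i=cv2.cvtColor(c["image"],6); m=(i[100:160,310:385]<45).astype(np.uint8)
n,l,s,q=cv2.connectedComponentsWithStats(m); print(s,q)
b=atz(c,(346,130),.182)[:2]; R2=np.array([[np.cos(yaw),-np.sin(yaw)],[np.sin(yaw),np.cos(yaw)]])
print("ball",b,"in gate",R2.T@(b-g))
print(togo([.604,.045,.325]))
E
```

```text
[array([0.66502355, 0.00291618]), array([ 0.66788493, -0.08865059]), array([ 0.54860339, -0.00278126]), array([ 0.5516217 , -0.09910483])] gate [ 0.60828339 -0.04690512] yaw 0.06930368300728905
[[   0    0   75   60 1610]
 [   9    0   66   56 2890]] [[27.44658385 30.91118012]
 [42.32214533 28.71384083]]
ball [ 0.6084049  -0.01211167] in gate [0.0025306  0.03470152]
[ 5.54  1.41 10.97]
```

```bash
python3 -c "
from h import *
print(np.round(r.read_state()['joint_pos'],2))"
```

```text
[ 0.02  0.26 -0.28  1.8   0.08  1.09 -1.83]
```

```bash
python3 -m pendant '[[1,0,0,-1.4,255],[2,0,0,-2.8,255],[3,0,0,-4.2,255],[4,0,0,-5.6,255],[5,0,0,-7,255],[5.7,0,0,-8.4,255],[5.7,0,0,-9.8,255],[5.7,0,0,-11.2,255],[5.7,0,0,-12.6,255],[5.7,0,0,-14,255]]'; python3 -m pendant '[[0,0,1,-1,255],[0,0,3,-1,255],[0,0,5,-1,255],[0,0,7,-1,255],[0,0,9,-1,255],[0,0,10,-1,255],[0,0,10.5,-1,255],[-1,0,10.5,-1,255],[-2,0,10.5,-1,255],[-2,0,10.5,-1,255]]'; python3 -c "
from h import *
print(togo([.6095,-.035,.329]),np.round(r.read_state()['joint_pos'],2),rot(r.read_state()['ee_rot']))"
```

```text
time: 8.75
ee_pos: [0.6052, 0.0591, 0.4347]
ee_rot: [0.0, 0.731, 0.683, -0.0]
wrist_force: [0.4, -0.1, 0.5]
gripper_width: -0.001
finger_force: 0.0
time: 9.75
ee_pos: [0.6041, 0.0365, 0.3305]
ee_rot: [0.001, 0.697, 0.717, -0.0]
wrist_force: [1.1, 0.2, 0.2]
gripper_width: -0.001
finger_force: 0.0
[-7.17  0.34  0.16] [ 0.22  0.49 -0.51  1.77  0.29  0.95 -0.38] [[-0.02754462  0.99961968  0.00134102]
 [ 0.99961939  0.02754662 -0.0015012 ]
 [-0.00153757  0.00129916 -0.99999797]]
```

```bash
python3 -m pendant '[[-0.6,0.3,0,0,255],[-1.2,0.3,0,0,255],[-1.7,0.3,0,0,255],[-2.2,0.3,0,0,255],[-2.7,0.3,0,0,255],[-3.2,0.3,0,0,255],[-3.7,0.3,0,0,255],[-4.2,0.3,0,0,255],[-4.7,0.3,0,0,255],[-5.2,0.4,0,0,255]]'
```

```text
time: 10.75
ee_pos: [0.6092, -0.0132, 0.3296]
ee_rot: [-0.0, 0.696, 0.718, -0.0]
wrist_force: [-0.8, 2.3, 1.0]
gripper_width: -0.002
finger_force: 1.4
```

```bash
python3 -m pendant '[[-0.5,0,0,0,255],[-1,0,0,0,255],[-1.5,0,0,0,255],[-1.9,0,0,0,255],[-2.3,0.1,0,0,255],[-2.6,0.1,0,0,255],[-2.9,0.1,0,0,255],[-3.2,0.1,0,0,255],[-3.4,0.1,0,0,255],[-3.4,0.1,0,0,255]]'; python3 -c "
from h import *
print(togo([.6095,-.050,.329]),r.read_state()['wrist_force'])"
```

```text
time: 11.75
ee_pos: [0.6112, -0.0472, 0.3294]
ee_rot: [-0.0, 0.696, 0.718, -0.0]
wrist_force: [-0.4, 0.4, -0.7]
gripper_width: 0.0
finger_force: 0.3
[-0.28 -0.18  0.04] [-0.35808372  0.37121125 -0.70067536]
```

```bash
python3 -m pendant '[[1,0,0,0,255],[2.5,0,0,0,255],[2.5,0,-3,0,255],[2.5,0,-6,0,255],[2.5,0,-9.5,0,255],[2.5,-2,-10,1.4,255],[2.5,-5,-10,2.8,255],[1.5,-8,-10,4.2,255],[0,-10,-10,5.6,255],[-1,-10,-10,7,255]]'; python3 -m pendant '[[-0.5,0,0,1.4,255],[-1,0,0,2.8,255],[-1,0,0,4.2,255],[-1,0,0,5.6,255],[-1,0,0,7,255],[-1,0,0,8,255],[-1,0,0,8,255],[-1,0,0,8,255],[-1,0,0,8,255],[-1,0,0,8,255]]'; python3 - <<'E'
from h import *
im=[];rs=[]
for n in ("scene","wrist","top"):
    c=cam(n); im.append(c["image"][:,:,::-1])
    for t,z in (("gearstick",.182),("gate",.12)):
        m=finder.mark_of(c,t)[:2]; print(n,t,[(np.round(x["at"]),round(x["score"],2),np.round(atz(c,x["at"],z),4)) for x in m])
    print("right neutral ball would be",proj(c,[.609,-.082,.182]))
cv2.imwrite("pics/w4.png",im[1])
print(r.read_state()['joint_pos'],togo([.555,-.082,.329]))
E
```

```text
time: 12.75
ee_pos: [0.5095, -0.0591, 0.4301]
ee_rot: [0.001, 0.908, 0.419, -0.001]
wrist_force: [0.5, -0.2, -0.1]
gripper_width: -0.002
finger_force: 0.0
time: 13.75
ee_pos: [0.5053, -0.0671, 0.4297]
ee_rot: [-0.0, 1.0, 0.016, 0.0]
wrist_force: [0.1, 0.5, -0.7]
gripper_width: 0.002
finger_force: 0.0
scene gearstick [(array([254., 138.]), 0.79, array([ 0.6083, -0.0776,  0.182 ])), (array([262., 178.]), 0.25, array([0.6628, 0.0191, 0.182 ]))]
scene gate [(array([262., 160.]), 0.66, array([ 0.6076, -0.0487,  0.12  ]))]
right neutral ball would be [252.08251586 136.59900663]
wrist gearstick [(array([273.,  62.]), 0.8, array([ 0.6109, -0.0778,  0.182 ]))]
wrist gate [(array([372.,  56.]), 0.75, array([ 0.6256, -0.1701,  0.12  ])), (array([237.,  74.]), 0.74, array([ 0.6063, -0.0489,  0.12  ]))]
right neutral ball would be [279.09499239  65.50552008]
top gearstick [(array([286., 205.]), 0.62, array([ 0.6108, -0.0796,  0.182 ]))]
top gate [(array([273., 210.]), 0.77, array([ 0.6049, -0.0485,  0.12  ]))]
right neutral ball would be [287.14762974 205.6323925 ]
[ 0.27744735  0.197987   -0.30509039  1.89861925  0.06800595  1.05486541
 -1.59542127] [ 4.93  1.62 10.07]
```

View pics/w4.png

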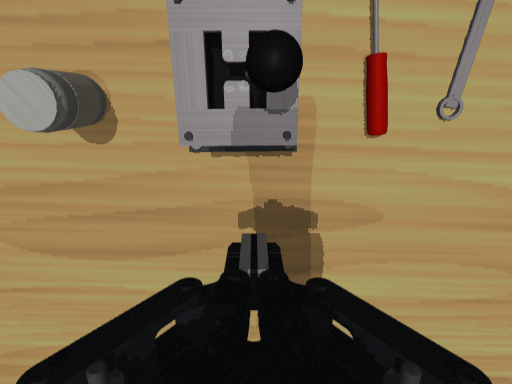

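```bash
python3 -m pendant '[[2,0.5,0.5,0,255],[4,1,1.5,0,255],[4.9,1.4,3.5,0,255],[4.9,1.4,6,0,255],[4.9,1.4,8.5,0,255],[4.9,1.4,10,0,255],[4.9,1.4,10,0,255],[5.9,1.4,10,0,255],[6.7,1.4,10,0,255],[7,1.4,10,0,255]]'; python3 -m pendant '[[0.5,0,0,0,255],[1,0,0,0,255],[1.4,0,0,0,255],[1.8,0,0,0,255],[2.2,0,0,0,255],[2.6,0,0,0,255],[3,0,0,0,255],[3.4,0,0,0,255],[3.7,0,0,0,255],[3.7,0,0,0,255]]'
```

```text
time: 15.2
ee_pos: [0.5773, -0.079, 0.331]
ee_rot: [0.0, 1.0, 0.016, 0.002]
wrist_force: [0.5, 0.0, 1.6]
gripper_width: 0.005
finger_force: 0.0
time: 16.2
ee_pos: [0.6128, -0.0779, 0.3293]
ee_rot: [-0.0, 1.0, 0.016, -0.0]
wrist_force: [-2.1, 0.6, -1.4]
gripper_width: -0.0
finger_force: 0.8
```

Now the last ~8 mm, in small steps watching force.

```bash
python3 -m pendant '[[0.1,0,0,0,255],[0.2,0,0,0,255],[0.3,0,0,0,255],[0.4,0,0,0,255],[0.4,0,0,0,255],[0.5,0,0,0,255],[0.5,0,0,0,255],[0.6,0,0,0,255],[0.6,0,0,0,255],[0.6,0,0,0,255]]'
```

```text
time: 17.2
ee_pos: [0.6187, -0.0778, 0.3297]
ee_rot: [0.0, 1.0, 0.015, 0.0]
wrist_force: [-2.0, -0.6, -2.0]
gripper_width: 0.0
finger_force: 1.0
```

```bash
python3 -m pendant '[[0.1,0,0,0,255],[0.1,0,0,0,255],[0.1,0,0,0,255],[0.1,0,0,0,255],[0.15,0,0,0,255],[0.15,0,0,0,255],[0.2,0,0,0,255],[0.2,0,0,0,255],[0.2,0,0,0,255],[0.2,0,0,0,255]]'
```

```text
time: 18.2
ee_pos: [0.6206, -0.0778, 0.3297]
ee_rot: [0.0, 1.0, 0.016, 0.0]
wrist_force: [-2.1, 0.4, -1.5]
gripper_width: 0.001
finger_force: 1.1
```

```bash
python3 -m pendant '[[0.05,0,0,0,255],[0.05,0,0,0,255],[0.1,0,0,0,255],[0.1,0,0,0,255],[0.1,0,0,0,255],[0.1,0,0,0,255],[0.1,0,0,0,255],[0.1,0,0,0,255],[0.1,0,0,0,255],[0.1,0,0,0,255]]'; python3 -m pendant '[[0.05,0,0,0,255],[0.05,0,0,0,255],[0.1,0,0,0,255],[0.1,0,0,0,255],[0.1,0,0,0,255],[0.1,0,0,0,255],[0.1,0,0,0,255],[0.1,0,0,0,255],[0.1,0,0,0,255],[0.1,0,0,0,255]]'
```

```text
time: 19.2
ee_pos: [0.6217, -0.0777, 0.3297]
ee_rot: [0.0, 1.0, 0.015, 0.0]
wrist_force: [-2.2, 0.7, -0.9]
gripper_width: -0.0
finger_force: 1.1
time: 20.2
ee_pos: [0.6226, -0.0777, 0.3297]
ee_rot: [0.0, 1.0, 0.016, 0.0]
wrist_force: [-2.2, -1.0, -1.0]
gripper_width: -0.004
finger_force: 1.1
```

```bash
for i in 1; do :; done; python3 -m pendant '[[0.05,0,0,0,255],[0.05,0,0,0,255],[0.1,0,0,0,255],[0.1,0,0,0,255],[0.1,0,0,0,255],[0.1,0,0,0,255],[0.1,0,0,0,255],[0.1,0,0,0,255],[0.1,0,0,0,255],[0.1,0,0,0,255]]'; python3 -m pendant '[[0.05,0,0,0,255],[0.05,0,0,0,255],[0.1,0,0,0,255],[0.1,0,0,0,255],[0.1,0,0,0,255],[0.1,0,0,0,255],[0.1,0,0,0,255],[0.1,0,0,0,255],[0.1,0,0,0,255],[0.1,0,0,0,255]]'
```

```text
time: 21.2
ee_pos: [0.6236, -0.0777, 0.3297]
ee_rot: [-0.0, 1.0, 0.015, -0.0]
wrist_force: [-3.3, -0.1, -2.3]
gripper_width: 0.002
finger_force: 1.3
time: 22.2
ee_pos: [0.6245, -0.0776, 0.3296]
ee_rot: [-0.0, 1.0, 0.015, -0.0]
wrist_force: [-4.4, -0.2, -3.8]
gripper_width: -0.001
finger_force: 2.2
```

```bash
python3 -m pendant '[[0.05,0,0,0,255],[0.05,0,0,0,255],[0.1,0,0,0,255],[0.1,0,0,0,255],[0.1,0,0,0,255],[0.1,0,0,0,255],[0.1,0,0,0,255],[0.1,0,0,0,255],[0.1,0,0,0,255],[0.1,0,0,0,255]]'
```

```text
time: 23.2
ee_pos: [0.6253, -0.0776, 0.3295]
ee_rot: [0.0, 1.0, 0.016, -0.001]
wrist_force: [-6.7, 0.2, -2.3]
gripper_width: 0.001
finger_force: 3.0
```

Force is rising steadily: the lever is on its stop. Back off, lift and look.

```bash
python3 -m pendant '[[-1,0,0,0,255],[-3,0,0,0,255],[-5,0,0,0,255],[-5.5,0,-2,0,255],[-6,0,-6,0,255],[-8,0,-10,0,255],[-11,0,-10,0,255],[-11,0,-10,0,255],[-11,0,-10,0,255],[-11,0,-10,0,255]]'; python3 - <<'E'
from h import *
for n in ("scene","wrist","top"):
    c=cam(n)
    if n=="wrist": cv2.imwrite("pics/w5.png",c["image"][:,:,::-1])
    for t,z in (("gearstick",.177),("can",0),("tray",0),("screwdriver",0)):
        m=finder.mark_of(c,t)[:1]; print(n,t,[(np.round(x["at"]),round(x["score"],2),np.round(atz(c,x["at"],z),4)) for x in m])
E
```

```text
time: 24.2
ee_pos: [0.5164, -0.0809, 0.43]
ee_rot: [0.0, 1.0, 0.016, 0.001]
wrist_force: [0.6, 0.4, -0.7]
gripper_width: 0.0
finger_force: 0.0
scene gearstick [(array([240., 151.]), 0.65, array([ 0.6542, -0.0726,  0.177 ]))]
scene can [(array([330., 230.]), 0.58, array([0.5605, 0.1647, 0.    ]))]
scene tray [(array([188., 218.]), 0.83, array([ 0.8197, -0.0954,  0.    ]))]
scene screwdriver [(array([217., 154.]), 0.93, array([ 0.6409, -0.2085,  0.    ]))]
wrist gearstick [(array([248.,  10.]), 0.96, array([ 0.6542, -0.0728,  0.177 ]))]
wrist can [(array([ 77., 107.]), 0.91, array([0.5773, 0.16  , 0.    ]))]
wrist tray []
wrist screwdriver [(array([359.,  66.]), 0.88, array([ 0.6399, -0.2131,  0.    ]))]
top gearstick [(array([286., 187.]), 0.61, array([ 0.6574, -0.0789,  0.177 ]))]
top can [(array([198., 226.]), 0.72, array([0.5711, 0.1636, 0.    ]))]
top tray [(array([292., 143.]), 0.58, array([ 0.8245, -0.1093,  0.    ]))]
top screwdriver [(array([326., 204.]), 0.45, array([ 0.6434, -0.2076,  0.    ]))]
```

View pics/w5.png

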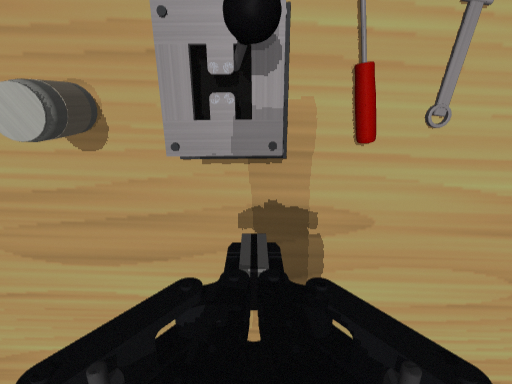

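```bash
python3 -m pendant '[[1,-1,0,-1.4,255],[3,-3,0,-2.8,255],[5,-5,0,-4.2,255],[7,-6.2,0,-5.6,255],[9,-6.2,0,-7,255],[11,-6.2,0,-8.4,255],[13,-6.2,0,-9.8,255],[13.8,-6.2,0,-11.2,255],[13.8,-6.2,0,-12.6,255],[13.8,-6.2,0,-14,255]]'; python3 -m pendant '[[0,0,1,-1,255],[0,0,3,-1,255],[0,0,5,-1,255],[0,0,7,-1,255],[0,0,9,-1,255],[0,0,10,-1,255],[0,0,10,-1,255],[0,0,10,-1,255],[0,0,10,-1,255],[0,0,10,-1,255]]'; python3 -c "
from h import *
print(togo([.654,-.0435,.329]))"
```

```text
time: 25.95
ee_pos: [0.652, -0.0148, 0.4293]
ee_rot: [-0.0, 0.731, 0.683, -0.0]
wrist_force: [0.6, 0.3, 0.4]
gripper_width: -0.001
finger_force: 0.0
time: 26.95
ee_pos: [0.652, -0.0147, 0.3308]
ee_rot: [0.001, 0.696, 0.718, 0.001]
wrist_force: [-0.3, -0.1, -1.0]
gripper_width: -0.0
finger_force: 0.0
[-2.89  0.11  0.18]
```

```bash
python3 -m pendant '[[-0.5,0.1,0,0,255],[-1,0.1,0,0,255],[-1.5,0.1,0,0,255],[-2,0.1,0,0,255],[-2.3,0.1,0,0,255],[-2.5,0.1,0,0,255],[-2.6,0.1,0,0,255],[-2.7,0.1,0,0,255],[-2.8,0.1,0,0,255],[-2.8,0.1,0,0,255]]'; python3 -m pendant '[[-0.1,0,0,0,255],[-0.1,0,0,0,255],[-0.2,0,0,0,255],[-0.2,0,0,0,255],[-0.2,0,0,0,255],[-0.2,0,0,0,255],[-0.2,0,0,0,255],[-0.2,0,0,0,255],[-0.2,0,0,0,255],[-0.2,0,0,0,255]]'
```

```text
time: 27.95
ee_pos: [0.6536, -0.0428, 0.3297]
ee_rot: [0.0, 0.696, 0.718, -0.0]
wrist_force: [0.8, -0.4, -0.1]
gripper_width: 0.003
finger_force: 0.0
time: 28.95
ee_pos: [0.6536, -0.0445, 0.3297]
ee_rot: [-0.0, 0.696, 0.718, 0.0]
wrist_force: [0.6, 1.7, 0.2]
gripper_width: -0.002
finger_force: 0.8
```

```bash
python3 -m pendant '[[-0.1,0,0,0,255],[-0.1,0,0,0,255],[-0.1,0,0,0,255],[-0.1,0,0,0,255],[-0.15,0,0,0,255],[-0.15,0,0,0,255],[-0.15,0,0,0,255],[-0.2,0,0,0,255],[-0.2,0,0,0,255],[-0.2,0,0,0,255]]'; python3 -m pendant '[[-0.05,0,0,0,255],[-0.05,0,0,0,255],[-0.1,0,0,0,255],[-0.1,0,0,0,255],[-0.1,0,0,0,255],[-0.1,0,0,0,255],[-0.15,0,0,0,255],[-0.15,0,0,0,255],[-0.15,0,0,0,255],[-0.15,0,0,0,255]]'
```

```text
time: 29.95
ee_pos: [0.6537, -0.0468, 0.3296]
ee_rot: [-0.0, 0.696, 0.718, -0.0]
wrist_force: [-0.9, 1.8, -1.9]
gripper_width: 0.001
finger_force: 1.0
time: 30.95
ee_pos: [0.6537, -0.0482, 0.3297]
ee_rot: [0.0, 0.696, 0.718, -0.0]
wrist_force: [-1.1, 2.3, -1.0]
gripper_width: -0.002
finger_force: 1.0
```

```bash
python3 -m pendant '[[1,0,0,0,255],[3,0,0,0,255],[3,0,-3,0,255],[3,0,-7,0,255],[3,0,-10,0,255],[3,-4,-10,0,255],[3,-8,-10,0,255],[3,-12,-10,0,255],[3,-14,-10,0,255],[3,-14,-10,0,255]]'; python3 - <<'E'
from h import *
P=[]
for n in ("scene","wrist","top"):
    c=cam(n); 
    for x in finder.mark_of(c,"gearstick")[:1]: print(n,x["at"],x["score"],atz(c,x["at"],.177))
    if n=="scene": cv2.imwrite("pics/s6.png",cv2.resize(c["image"][80:290,140:400,::-1],None,fx=2.8,fy=2.8))
print(r.read_state()["wrist_force"])
E
```

```text
time: 31.95
ee_pos: [0.5107, -0.0225, 0.4303]
ee_rot: [0.001, 0.696, 0.718, -0.001]
wrist_force: [0.9, 0.2, -0.1]
gripper_width: 0.003
finger_force: 0.0
scene [239.5, 147.3] 0.7 [ 0.64846817 -0.07989212  0.177     ]
wrist [403.5, 263.3] 0.59 [ 0.65320977 -0.08092254  0.177     ]
top [286.7, 188.0] 0.5 [ 0.65535649 -0.08075963  0.177     ]
[0.2504991  0.62492532 0.50020084]
```

View pics/s6.png

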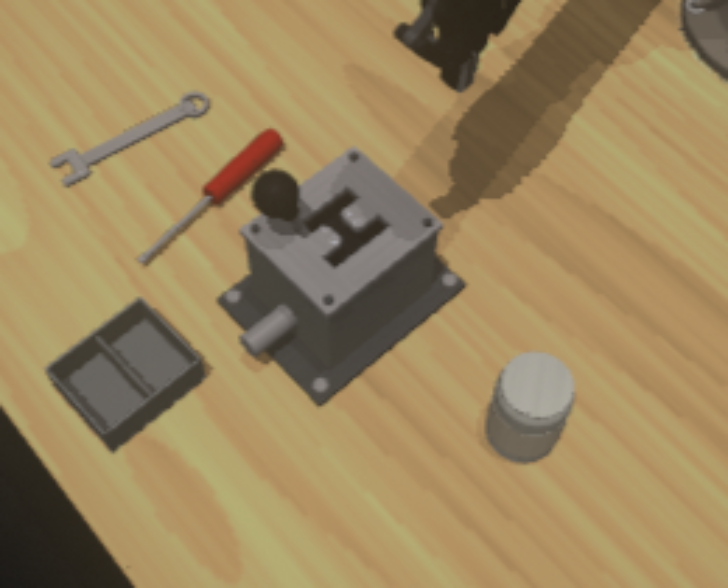

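The scene picture shows the ball at about (275,195), in the front right slot. The can, tray and tools look undisturbed.

```bash
python3 -c "
from station import workorder
print(workorder.job_done())"
```

```text
the job is handed in; nothing more can be done
None
```

The lever is fully forward in the third slot (front right), moved there only by light fingertip pushes (6.7 N at most in the readings); the can, tray and tools look undisturbed, and the job was handed in at about 32 s of the 54 s allowed.

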